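# Gather the toy wheels in the tote's pouring corner and hold it tipped

## Task

One wooden toy wheel has been left out on the table: put it back into the white tote with the other four. Then take hold of the tote and tip it towards its cut-off pouring corner, with that corner low, until all five wheels have slid together into the pouring corner, and finish with the gripper still holding the tote tipped and still, so that I can scoop the wheels out; the low corner may rest on the table. Spill no wheel out of the tote, and leave everything else on the table where it stands.

Things in the scene. Friction and masses are not known exactly. Their poses are not given: they have to be found in the camera images.
- tote: White open plastic tote, loose, 0.32 kg, on a fixed cardboard sheet 3 thick on the table (height 0). Origin at the centre of its underside, z up. Inside 180 along x, 250 along y; floor and walls 3 thick; rim top 62 above the underside. The corner at +x, -y is cut off at 45 degrees (the pouring corner). Slippery: wheels start to slide at 9 to 14 degrees of tilt, all run along the walls at 30 to 35.
- tote_rim (a point): On top of the tote's rim, middle of its -x side: x = -96, y = 0, z = 62 in the tote's frame. The rim is a solid bead 12 wide and 16 high round the four straight sides, its inner face flush with the wall's inside (90 to 102 from the centre along x, 125 to 137 along y); it can be pinched from above anywhere.
- tote_spout (a point): Middle of the pouring lip, at its inside foot on the tote's floor: x = 60, y = -95, z = 3 in the tote's frame. The lip is a low straight wall without rim, 85 long, 38 high, 3 thick, from x = 30, y = -125 to x = 90, y = -65 (inside face); tipped that way the tote rocks steadily on the lip's bottom outer edge.
- wheel1: Lacquered wooden toy wheel, a disc 32 across and 16 thick with a small blind axle dimple in each face, 10 g. Origin at its centre (8 above what it lies flat on); z is the wheel's axis. It starts flat in the tote, away from the pouring corner.
- wheel2: Lacquered wooden toy wheel, a disc 32 across and 16 thick with a small blind axle dimple in each face, 10 g. Origin at its centre (8 above what it lies flat on); z is the wheel's axis. It starts flat in the tote, away from the pouring corner.
- wheel3: Lacquered wooden toy wheel, a disc 32 across and 16 thick with a small blind axle dimple in each face, 10 g. Origin at its centre (8 above what it lies flat on); z is the wheel's axis. It starts flat in the tote, away from the pouring corner.
- wheel4: Lacquered wooden toy wheel, a disc 32 across and 16 thick with a small blind axle dimple in each face, 10 g. Origin at its centre (8 above what it lies flat on); z is the wheel's axis. It starts flat in the tote, away from the pouring corner.
- stray: Lacquered wooden toy wheel, a disc 32 across and 16 thick with a small blind axle dimple in each face, 10 g. Origin at its centre (8 above what it lies flat on); z is the wheel's axis. This is the one left out: it starts flat on the cardboard beside the tote, to its left or right, its centre 11 above the table.
- reel: Bystander: wooden thread reel with pink thread, 34 across and 42 high, standing. Origin at the centre of its underside.
- paintpot: Bystander: small white paint pot with a black cap, 40 across and 72 high, standing. Origin at the centre of its underside.
- gluestick: Bystander: red and white glue stick, 29 across and 103 high, standing. Origin at the centre of its underside; z up.
- scissors: Bystander: scissors with black handles lying flat beyond the tote, 190 long along x (points to +x), 64 wide, 9 high. Origin near the pivot, on the underside.
Not all that is in view belongs to the job. What is shaped like the stray but orange, purple or red is not meant.

How it is judged:
By the outcome, as a careful person would: the job done as asked, in the order asked, and still so for the second after the job is handed in, while the arm keeps its last pose, push and grip.
It also fails if it takes over 58 s, if anything falls off the work surface, if the arm or the gripper's body presses on something with over 40 N, if the wrist force passes 120 N, or if a joint passes its speed limit or range.

## Robot

A 6-joint arm with a two-finger parallel gripper is mounted at the origin on the work surface. World frame = base frame: x ahead of the robot, y to its left, z up, the work surface at z = 0. Lengths are in m, angles in rad, forces in N, time in s.
With the tool pointing down it reaches from about 0.375 to 0.975 m from the base axis. Payload 3.8 kg.
Tool frame: the origin (TCP) lies midway between the tips of the shut fingers; the grasp point (between the pads) lies ctrl.grasp_offset behind it (ctrl.grasp_offset is the distance from the TCP to the grasp point, in m); z points along the fingers, y is the line along which they close (so a half turn about z gives the same grasp; the last joint's range is limited). The gripper opens to 85 mm and grips with 20 to 120 N. Pads are 22 mm wide; open, the fingers measure 114 mm over their backs; the gripper's body (76 mm by 85 mm) begins 54 mm behind the grasp point. The pads swing forward as they close: fully open they stand 13 mm farther back than shut.
Start: joints at [-0.037, 0.264, 1.604, -0, 1.274, -0.037], TCP at [0.675, -0, 0.231] pointing down, gripper open.
Joint ranges: [-2.63, 2.63], [-0.94, 2.18], [0.31, 2.57], [-1.31, 4.45], [0, 2.66], [-2.55, 2.55]. Speed limits (rad/s): [2.57, 2.57, 3.14, 3.14, 3.14, 3.14].

## Interface

Orientations are given as a 3x3 rotation matrix whose columns are the frame's x, y, z axes.
In Python, from cell import ctrl, eyes, recognise, cut_out gives the robot as it stands.
- The arm moves only by the tool send_rows, never from a script. Its argument "deltas" is a list that holds one entry, the list of rows, each a list of 4 numbers: the shift along the tool's x, y, z in units of 40 mm (1.0 is 40 mm), then the turn about the tool's z in units of 6 degrees (1.0 is 6 degrees). A call has 1 to 12 rows; each row shifts and turns the commanded pose from where the row before left it, along the tool's axes as they then stand; what a row does not reach is not made up. A row lasts 1/10 s, in which the tool goes at most 50 mm and 8.59 degrees, less where a joint would pass 70% of its speed; a pose out of reach is approached as far as the arm can. A call is refused whole if a number of a shift passes 1 or a number of a turn 1, either way. A call with a gripper value outside its range is refused whole. "jaw" is the opening, from 0 (shut) to 1 (fully open), set as the call begins (left out, the last holds). The fingers move at their own pace and stop on an object; "force" is the grip in N (left out, the last holds). Time passes only in rows, so rows that do not move let the fingers close. It gives the time, the measured TCP pose, the force, the opening and the grip force at its end, in the units of the state.
- ctrl.get_obs(): the state, without advancing time (a new reading comes with each control period).
- eyes.get_image(name): name is "scene" or "side" or "wrist"; returns the picture (420x560x3 uint8, red, green, blue); there is no depth.
- eyes.calibration(name): a dict with "fx", "fy", "cx", "cy" (pixels), "R" (3x3) and "t" (3): a world point X has camera coordinates R X + t. Camera axes: x right, y down, z forward; pixel columns grow to the right and rows downward; lengths in m; the calibration is good to about 2 mm. The wrist camera is an equidistant fisheye: a pixel r from the principal point sees the ray r / f radians off the axis. A picture is of the moment at which its call begins: read the wrist's pose just before it. calibration takes no time and is no camera call; for the wrist camera it gives the pose at the moment of the call.
- ctrl.sign_off(): hands the job in; it is judged then, once.
Trained networks look in the newest picture that a camera, given by its name, has taken for a name from the list of things; names that differ only in an ending like _2 or _b are one class to them, and where a whole thing is asked for, a point or a joint stands for the part that bears it (a point fixed in the world has none). Each returns a list of dicts, best first, with "conf" (0 to 1); they miss things now and then, are a little off and sometimes report something else, mostly with a low value. They report only what shows in the picture. A call takes as long as a camera call. They do not tell look-alikes from the thing itself.
- recognise(camera, name): "at" ([column, row] in pixels, amid what is visible of it).
- cut_out(camera, name): "region" (420x560 bool, what is visible of it) and "at" ([column, row] in pixels, amid what is visible of it).
The state is a dict: "time": time; "joint_positions": joint angles; "qd": joint speeds; "joint_efforts": joint torques, N m; "eef_pos": TCP position; "tool_rot": TCP orientation; "ft_force": force on the tool from outside, world axes, zero at the start; "moment": the same for the moment, N m; "opening": opening from 0.0 (shut) to 1.0 (fully open); "finger_force": force on a finger pad.
Only numpy, scipy, OpenCV 4.12 (cv2) and the standard library are available. Lean on these libraries where they do the work, as an engineer would, in place of code of your own. Each camera call takes 0.05 s, during which the arm holds its last target. There are 200 camera calls.

## Working session

There is one attempt and no reset: what is moved stays moved. The work goes in short steps, Python scripts to look and compute and a tool call to move; the robot and the scene stay as the last step left them, time stands still between calls to the robot, and variables do not carry over. Pictures are saved under pics/ and viewed, at most 10 in all, crops included, and the job is handed in when it is done.

Besides the shell and the picture viewer there is one more tool, called after "Request:" as name(argument=value, ...), one argument or row to a line, values as JSON. send_rows: Moves the arm, as the interface text tells. Its arguments: {"type":"object","properties":{"deltas":{"type":"array"},"jaw":{"type":"number"},"force":{"type":"number"}},"required":["deltas"]}

```bash
mkdir -p pics; ls
python3 - <<'E'
from cell import ctrl, eyes, recognise, cut_out
import cv2, numpy as np
o=ctrl.get_obs(); print(o['time'],o['eef_pos'],o['tool_rot'],ctrl.grasp_offset)
ims=[]
for c in ("scene","side"):
    im=eyes.get_image(c); cv2.imwrite(f"pics/{c}0.png",im[:,:,::-1]); 
    k=eyes.calibration(c); print(c,{a:np.round(b,3).tolist() for a,b in k.items()})
    for n in ("tote","tote_rim","tote_spout","wheel1","stray"):
        print(c,n,[(np.round(d["at"]).tolist(),round(d["conf"],2)) for d in recognise(c,n)])
E
```

```text
pics
0.0 [6.74278564e-01 2.02143223e-05 2.29965210e-01] [[-4.42876813e-06  9.99997572e-01 -2.20379258e-03]
 [ 9.99999998e-01  4.57614797e-06  6.68705147e-05]
 [ 6.68804372e-05 -2.20379228e-03 -9.99997569e-01]] 0.0187
scene {'fx': 414.525, 'fy': 414.525, 'cx': 272.97, 'cy': 210.948, 'R': [[0.337, 0.941, 0.016], [0.715, -0.245, -0.655], [-0.612, 0.232, -0.756]], 't': [-0.203, -0.391, 1.472]}
scene tote [([249.0, 225.0], 0.8)]
scene tote_rim [([248.0, 226.0], 0.56)]
scene tote_spout []
scene wheel1 [([212.0, 222.0], 0.67), ([294.0, 231.0], 0.65)]
scene stray [([212.0, 224.0], 0.61), ([347.0, 154.0], 0.51), ([167.0, 210.0], 0.49), ([142.0, 202.0], 0.47), ([143.0, 257.0], 0.37)]
side {'fx': 402.396, 'fy': 402.396, 'cx': 283.927, 'cy': 202.592, 'R': [[0.697, -0.717, 0.021], [-0.469, -0.477, -0.743], [0.542, 0.509, -0.669]], 't': [-0.444, 0.337, 0.562]}
side tote [([296.0, 229.0], 0.72)]
side tote_rim [([299.0, 234.0], 0.81)]
side tote_spout [([298.0, 230.0], 0.76), ([272.0, 203.0], 0.17)]
side wheel1 [([254.0, 228.0], 0.73), ([273.0, 206.0], 0.65), ([292.0, 217.0], 0.62)]
side stray [([407.0, 317.0], 0.72), ([332.0, 387.0], 0.67), ([370.0, 352.0], 0.66), ([329.0, 334.0], 0.55)]
```

View pics/scene0.png

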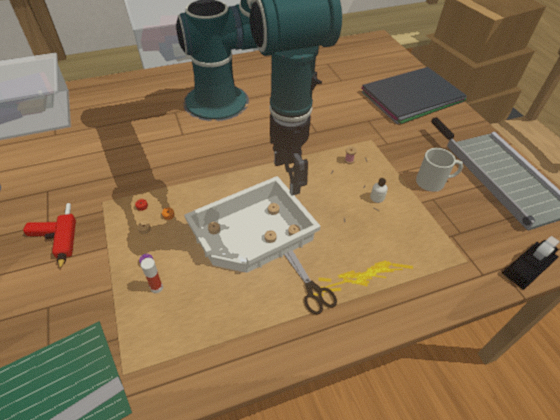

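View pics/side0.png

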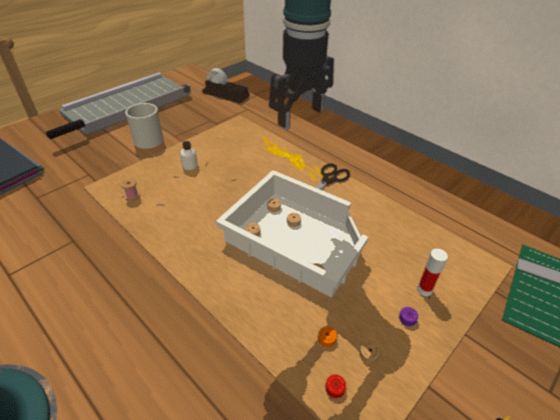

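The scene picture shows the tote at about (252,225) with its cut corner lower left, towards +x,-y. Lone wheels near it are red (141,204), orange (167,213), purple (146,258) and natural wood (144,228) in the scene view. In the side view the same four are (336,386), (327,336), (409,316) and (370,352). Only the natural-wood one fits the stray. I'll confirm it in a crop and fit the positions.

```bash
cat > h.py <<'E'
from cell import ctrl, eyes, recognise, cut_out
import cv2, numpy as np
from scipy.optimize import minimize
def proj(k,X):
    p=np.asarray(X)@np.array(k["R"]).T+k["t"]; return np.c_[k["fx"]*p[:,0]/p[:,2]+k["cx"],k["fy"]*p[:,1]/p[:,2]+k["cy"]]
def back(k,uv,z):
    R=np.array(k["R"]);c=-R.T@k["t"]; d=R.T@np.array([(uv[0]-k["cx"])/k["fx"],(uv[1]-k["cy"])/k["fy"],1.]); return c+d*(z-c[2])/d[2]
def ring(a,b,z,c): # outer half sizes, cut
    # lip line: inside x - y = 155 ; outer +4.24 
    s=155+4.24
    return [(-a,-b,z),(-a,b,z),(a,b,z),(a,a-s,z),(s-b,-b,z)]
PTS=np.array(ring(93,128,0,1)+[(-102,-137,62),(-102,137,62),(102,137,62),(102,-60,62),(25,-137,62)]+[(-102,-137,46),(-102,137,46),(102,137,46),(102,-60,46),(25,-137,46),(93,-66,38),(31,-128,38)])/1000.
def tote(p):
    c,s=np.cos(p[2]),np.sin(p[2]); return PTS@np.array([[c,-s,0],[s,c,0],[0,0,1]]).T+[p[0],p[1],.003]
E
python3 - <<'E'
from h import *
ks={};ms={}
for c in ("scene","side"):
    im=eyes.get_image(c); ks[c]=eyes.calibration(c)
    r=cut_out(c,"tote"); m=r[0]["region"].astype(np.uint8); print(c,r[0]["conf"],m.sum())
    cs=np.vstack([x for x in cv2.findContours(m,0,2)[0] if len(x)>25]); h=cv2.convexHull(cs)
    ms[c]=cv2.fillConvexPoly(np.zeros((420,560),np.uint8),h,1)
    u,v=(144,228) if c=="scene" else (370,352)
    g=im[v-25:v+25,u-35:u+35]
    cv2.imwrite(f"pics/c_{c}.png",cv2.resize(g[:,:,::-1],None,fx=5,fy=5))
    print([(np.round(d["at"],1).tolist(),round(d["conf"],2)) for d in cut_out(c,"stray")])
    for n in ("gluestick","reel","paintpot","wheel1"):
        print(n,[(np.round(back(ks[c],d["at"],dict(gluestick=.05,reel=.02,paintpot=.035,wheel1=.014)[n]),3).tolist(),round(d["conf"],2)) for d in recognise(c,n)])
    print("stray",back(ks[c],(u,v),.011))
def cost(p):
    s=0
    for c in ks:
        q=cv2.fillConvexPoly(np.zeros((420,560),np.uint8),cv2.convexHull(np.round(proj(ks[c],tote(p))*16).astype(np.int32)),1,shift=4)
        s+=(q!=ms[c]).sum()/ms[c].sum()
    return s
p0=back(ks["scene"],(252,225),.03); best=None
for y in np.radians([-40,-20,0,20,40]):
    r=minimize(cost,[p0[0],p0[1],y],method="Nelder-Mead",options=dict(initial_simplex=[[p0[0],p0[1],y],[p0[0]+.03,p0[1],y],[p0[0],p0[1]+.03,y],[p0[0],p0[1],y+.2]]))
    if best is None or r.fun<best.fun: best=r
print(best.x,np.degrees(best.x[2]),best.fun); np.save("tote.npy",best.x)
o=[]
for c in ks:
    im=eyes.get_image(c)[:,:,::-1].copy()
    for a in proj(ks[c],tote(best.x)): cv2.circle(im,tuple(int(round(t)) for t in a),1,(255,0,255),-1)
    o.append(cv2.resize(im[160:310,170:380],(400,286)) )
a=[cv2.resize(cv2.imread(f"pics/c_{c}.png"),(400,286)) for c in ks]
cv2.imwrite("pics/fit.png",np.vstack([np.hstack(o),np.hstack(a)]))
E
```

```text
scene 0.66 7576
[([145.1, 255.7], 0.63)]
gluestick [([0.68, -0.324, 0.05], 0.93), ([0.833, 0.004, 0.05], 0.72)]
reel [([0.433, 0.3, 0.02], 0.53)]
paintpot [([0.596, 0.305, 0.035], 0.69)]
wheel1 [([0.648, 0.039, 0.014], 0.66), ([0.55, 0.02, 0.014], 0.65), ([0.638, -0.027, 0.014], 0.63), ([0.565, -0.15, 0.014], 0.51), ([0.588, -0.057, 0.014], 0.3)]
stray [ 0.50780957 -0.32279102  0.011     ]
side 0.77 10313
[([333.7, 383.9], 0.9), ([370.0, 352.9], 0.87), ([327.3, 334.8], 0.58), ([409.3, 315.2], 0.55), ([294.0, 217.0], 0.47)]
gluestick [([0.696, -0.328, 0.05], 0.61)]
reel [([0.496, -0.327, 0.02], 0.59), ([0.441, 0.317, 0.02], 0.53)]
paintpot [([0.593, 0.302, 0.035], 0.71)]
wheel1 [([0.641, -0.023, 0.014], 0.73), ([0.559, 0.014, 0.014], 0.44), ([0.645, 0.042, 0.014], 0.44)]
stray [ 0.50596196 -0.325072    0.011     ]
[ 0.61402461 -0.06435268  0.20744584] 11.885771139717791 0.03567914674561694
```

View pics/fit.png

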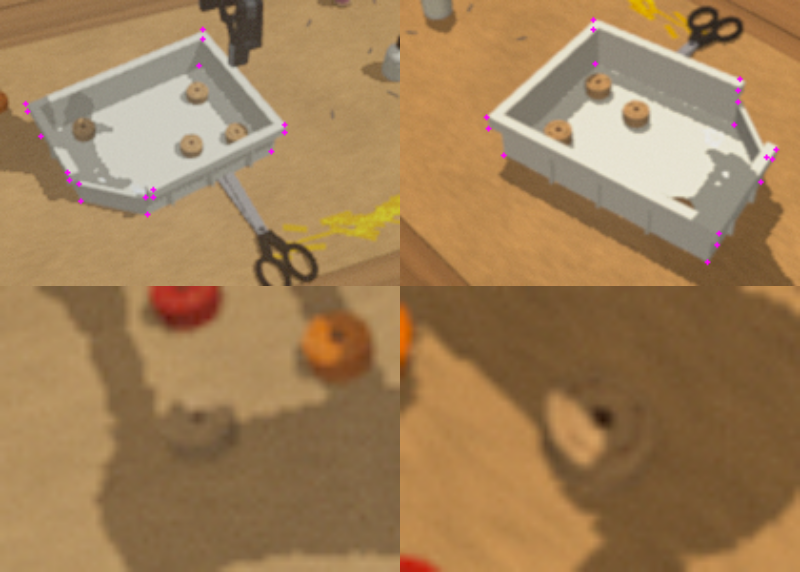

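Crop confirms the natural-wood wheel at scene (144,228) / side (370,352), giving about (0.507,-0.324), half in shadow. Red and orange are the look-alikes beside it. The tote fit sits on the rim corners: (0.614,-0.064), yaw 11.9°. Next I check the neighbours' clearance to choose the closing line.

```bash
cat >> h.py <<'E'
def go(target,yaw=None):
    """units in tool axes now to reach target; yaw: wanted world angle of tool y (mod 180), deg"""
    o=ctrl.get_obs(); R=np.array(o["tool_rot"]); d=R.T@(np.array(target)-o["eef_pos"])
    a=np.degrees(np.arctan2(R[1,1],R[0,1])); 
    t=None if yaw is None else ((a-yaw+90)%180-90)/6
    print("t",o["time"],"pos",np.round(o["eef_pos"],4),"yaw",round(a,1),"units",np.round(d/.04,2),"turn units",t,"q6",round(o["joint_positions"][5],2))
def loc(p,x,y):
    c,s=np.cos(p[2]),np.sin(p[2]); return np.array([p[0]+c*x-s*y,p[1]+s*x+c*y])
E
python3 - <<'E'
from h import *
k=eyes.calibration("side");k2=eyes.calibration("scene")
S=back(k,(370,352.5),.011)[:2]
for n,a,b in (("red",(335,385),(141,204)),("orange",(327,336),(167,213)),("purple",(409,316),(146,258))):
    A=back(k,a,.011);B=back(k2,b,.011); d=(A[:2]+B[:2])/2-S; print(n,A,B,np.hypot(*d),np.degrees(np.arctan2(d[1],d[0])))
p=np.load("tote.npy"); print("grip",loc(p,-.075,.131),"wheels local")
for w in ((.645,.04),(.555,.017),(.64,-.025),(.565,-.15)):
    c,s=np.cos(p[2]),np.sin(p[2]);d=np.array(w)-p[:2]; print(w,np.round([c*d[0]+s*d[1],-s*d[0]+c*d[1]],3))
go([.507,-.324,.10])
E
```

```text
red [ 0.42280968 -0.31804504  0.011     ] [ 0.42083323 -0.31829164  0.011     ] 0.08374594716667652 174.9216152897295
orange [ 0.4780508  -0.25619539  0.011     ] [ 0.47595384 -0.25728682  0.011     ] 0.07440617095831593 112.30204825012602
purple [ 0.61135744 -0.33492899  0.011     ] [ 0.60406585 -0.33187615  0.011     ] 0.10277102000505062 -4.364588236744547
grip [0.51365169 0.04839161] wheels local
(0.645, 0.04) [0.052 0.096]
(0.555, 0.017) [-0.041  0.092]
(0.64, -0.025) [0.034 0.033]
(0.565, -0.15) [-0.066 -0.074]
t 1.4 pos [ 0.675  -0.      0.2313] yaw -0.0 units [-8.1  -4.2   3.28] turn units None q6 -0.04
```

Request:
send_rows(
  deltas=[
    [[-0.9,-0.47,0.2,0],[-0.9,-0.47,0.2,0],[-0.9,-0.47,0.3,0],[-0.9,-0.47,0.3,0],[-0.9,-0.47,0.3,0],[-0.9,-0.47,0.3,0],[-0.9,-0.47,0.3,0],[-0.9,-0.47,0.3,0],[-0.9,-0.44,0.3,0],[0,0,0,0],[0,0,0,0]],
  ],
  jaw=0.68,
  force=25,
)

```text
time: 2.5
eef_pos: [0.5064, -0.3246, 0.1309]
tool_rot: [[0.003, 1.0, -0.0], [1.0, -0.003, 0.001], [0.001, -0.0, -1.0]]
ft_force: [-0.3, 0.0, -0.3]
opening: 0.681
finger_force: 0.0
```

Run:
```python
from h import *
k=eyes.calibration("wrist"); im=eyes.get_image("wrist"); cv2.imwrite("pics/w1.png",im[:,:,::-1])
R=np.array(k["R"]);c=-R.T@k["t"]
for d in cut_out("wrist","stray"):
    u=(np.array(d["at"])-[k["cx"],k["cy"]]); r=np.hypot(*u); th=r/k["fx"]
    v=R.T@np.r_[np.sin(th)*u/r,np.cos(th)]; print(d["at"],d["conf"],c+v*(.015-c[2])/v[2])
go([.507,-.324,.008])
```

```text
[179.7, 193.6] 0.88 [ 0.42482931 -0.31572284  0.015     ]
[394.4, 206.4] 0.78 [ 0.60931501 -0.32758581  0.015     ]
[276.8, 199.0] 0.7 [ 0.50699524 -0.32090648  0.015     ]
[243.4, 120.1] 0.57 [ 0.48086629 -0.25603858  0.015     ]
t 2.6 pos [ 0.5077 -0.3235  0.1318] yaw 0.0 units [-0.01 -0.02  3.09] turn units None q6 -0.61
```

View pics/w1.png

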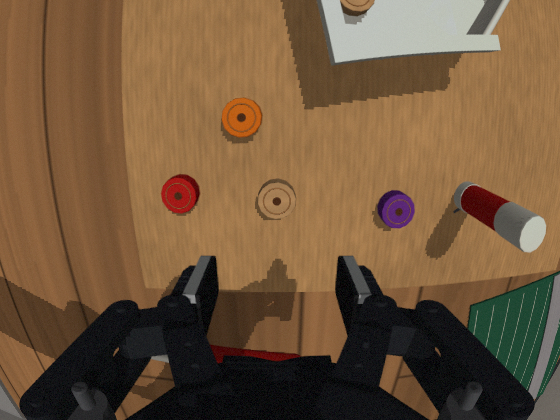

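The wrist view shows the natural-wood wheel at (277,200), between the fingers' line, giving (0.507,-0.322). Red, orange and purple are all clear of the fingers.

Request:
send_rows(
  deltas=[
    [[0.04,-0.02,0.8,0],[0,0,0.8,0],[0,0,0.8,0],[0,0,0.5,0],[0,0,0.29,0],[0,0,0,0]],
  ],
)

```text
time: 3.2
eef_pos: [0.5059, -0.3207, 0.0024]
tool_rot: [[-0.002, 1.0, -0.002], [1.0, 0.002, 0.002], [0.002, -0.002, -1.0]]
ft_force: [0.0, 0.2, -0.7]
opening: 0.681
finger_force: 0.0
```

Request:
send_rows(
  deltas=[
    [[0,0,0,0],[0,0,0,0],[0,0,0,0],[0,0,0,0],[0,0,0,0]],
  ],
  jaw=0.0,
  force=25,
)

```text
time: 3.7
eef_pos: [0.5078, -0.3233, 0.0056]
tool_rot: [[0.0, 1.0, 0.003], [1.0, -0.0, -0.002], [-0.002, 0.003, -1.0]]
ft_force: [1.2, 1.8, 6.9]
opening: 0.358
finger_force: 25.3
```

Request:
send_rows(
  deltas=[
    [[0,0,-0.6,0],[0,0,-1,0],[0,0,-1,0],[0.6,0.23,-0.6,0],[0.75,0.3,0,0],[0.9,0.35,0,0],[0.9,0.35,0,0],[0.9,0.35,0,0],[0.9,0.35,0,0],[0.6,0.25,0,0],[0.35,0.15,0,0],[0,0,0,0]],
  ],
)

```text
time: 4.9
eef_pos: [0.5998, -0.0851, 0.1317]
tool_rot: [[-0.002, 1.0, 0.0], [1.0, 0.002, -0.0], [-0.0, 0.0, -1.0]]
ft_force: [-0.3, -0.2, 0.1]
opening: 0.363
finger_force: 25.0
```

Run:
```python
from h import *
im=eyes.get_image("side"); print(ctrl.get_obs()["opening"])
go([.602,-.085,.012])
im2=eyes.get_image("wrist")
cv2.imwrite("pics/a2.png",np.hstack([cv2.resize(im[100:400,150:450],(400,400)),cv2.resize(im2,(400,400))])[:,:,::-1])
```

```text
0.36084415979642626
t 4.95 pos [ 0.5993 -0.0863  0.1316] yaw 0.1 units [0.03 0.07 2.99] turn units None q6 -0.18
```

View pics/a2.png

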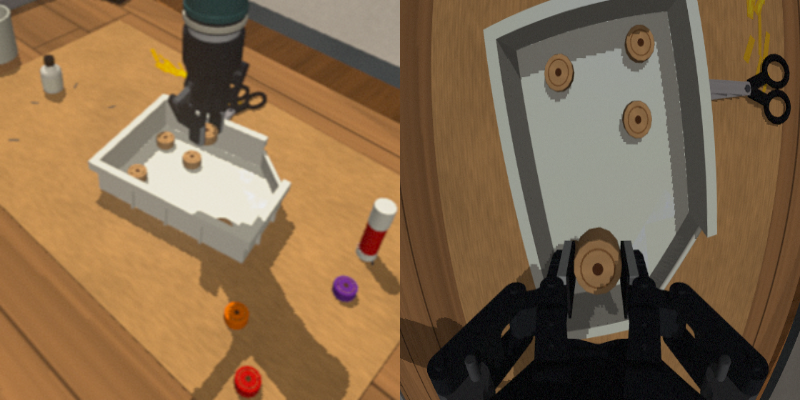

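The stray is in the fingers over the open tote floor, and the other four lie clear. Lowering and releasing.

Request:
send_rows(
  deltas=[
    [[0,0,0.9,0],[0,0,0.9,0],[0,0,0.7,0],[0,0,0.4,0],[0,0,0.1,0],[0,0,0,0]],
  ],
)

```text
time: 5.6
eef_pos: [0.5993, -0.0872, 0.0117]
tool_rot: [[0.001, 1.0, -0.0], [1.0, -0.001, -0.0], [-0.0, -0.0, -1.0]]
ft_force: [0.2, -0.0, 0.4]
opening: 0.355
finger_force: 25.0
```

Request:
send_rows(
  deltas=[
    [[0,0,0,0],[0,0,0,0],[0,0,0,0],[0,0,-0.4,0],[0,0,-0.8,0],[0,0,-1,0],[0,0,-1,0],[0,0,0,0]],
  ],
  jaw=0.6,
)

```text
time: 6.4
eef_pos: [0.6049, -0.0873, 0.1491]
tool_rot: [[-0.0, 1.0, 0.015], [1.0, 0.0, -0.003], [-0.003, 0.015, -1.0]]
ft_force: [0.8, -0.8, 0.3]
opening: 0.601
finger_force: 0.0
```

Run:
```python
from h import *
p=np.load("tote.npy"); g=loc(p,-.078,.131); go([*g,.14],yaw=np.degrees(p[2])+90)
```

```text
t 6.4 pos [ 0.6049 -0.0873  0.1491] yaw 0.0 units [ 3.38 -2.36  0.18] turn units 13.021427840144517 q6 -0.18
```

Request:
send_rows(
  deltas=[
    [[0.68,-0.47,0,0],[0.68,-0.47,0,0],[0.68,-0.47,0,0],[0.68,-0.47,0,0],[0.66,-0.48,0,0],[0,0,0,1],[0,0,0,1],[0,0,0,1],[0,0,0,1],[0,0,0,1],[0,0,0,1],[0,0,0,1]],
  ],
)

```text
time: 7.6
eef_pos: [0.505, 0.0489, 0.1405]
tool_rot: [[0.672, 0.74, 0.001], [0.74, -0.672, 0.0], [0.001, 0.001, -1.0]]
ft_force: [-0.2, -0.3, 0.6]
opening: 0.6
finger_force: 0.0
```

Request:
send_rows(
  deltas=[
    [[0,0,0,1],[0,0,0,1],[0,0,0,1],[0,0,0,1],[0,0,0,1],[0,0,0,1],[0,0,0,0]],
  ],
  jaw=0.45,
)

```text
time: 8.3
eef_pos: [0.5051, 0.0489, 0.1405]
tool_rot: [[0.978, 0.208, 0.001], [0.208, -0.978, 0.0], [0.001, 0.0, -1.0]]
ft_force: [0.1, 0.3, 1.4]
opening: 0.449
finger_force: 0.0
```

Run:
```python
from h import *
im=eyes.get_image("side"); im2=eyes.get_image("wrist")
p=np.load("tote.npy"); g=loc(p,-.078,.131); go([*g,.055],yaw=np.degrees(p[2])+90)
k=eyes.calibration("wrist"); R=np.array(k["R"])
for q in [(-.102,.137),(-.09,.125),(.102,.137),(-.102,-.137),(-.078,.131)]:
    v=R@np.r_[loc(p,*q),.065]+k["t"]; th=np.arctan2(np.hypot(v[0],v[1]),v[2]); u=v[:2]/np.hypot(v[0],v[1])*th*k["fx"]+[k["cx"],k["cy"]]
    print(q,u); cv2.circle(im2,tuple(int(round(t)) for t in u),2,(255,0,255),-1)
cv2.imwrite("pics/a3.png",np.hstack([cv2.resize(im[120:320,200:400],(320,320)),cv2.resize(im2,(427,320))])[:,:,::-1])
```

```text
t 8.4 pos [0.505  0.0489 0.1402] yaw -77.9 units [0.13 0.06 2.13] turn units 0.04385419379516975 q6 1.41
(-0.102, 0.137) [272.90966005 243.04230076]
(-0.09, 0.125) [289.67338764 227.78596801]
(0.102, 0.137) [273.9852945  -42.37011967]
(-0.102, -0.137) [553.6768666  234.96560761]
(-0.078, 0.131) [281.45907201 211.86272615]
```

View pics/a3.png

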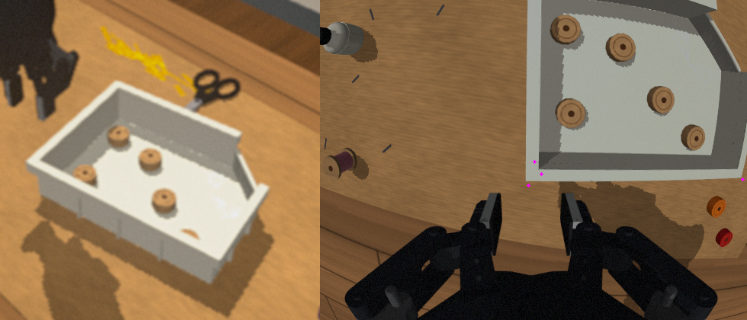

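Side view: all five wheels are in the tote, one near (193,236) of the crop. Wrist view: the rim's real corner at (527,181) is 2 to 3 mm off my fit at (529,184), and I allow for that. Now down onto the +y rim near the high corner, with a shallow pinch so the tote can turn in the pads.

Request:
send_rows(
  deltas=[
    [[0.2,0.01,0.7,0],[0,0,0.7,0],[0,0,0.5,0],[0,0,0.28,0],[0,0,0,0]],
  ],
)

```text
time: 8.9
eef_pos: [0.5116, 0.05, 0.051]
tool_rot: [[0.978, 0.209, -0.003], [0.209, -0.978, -0.0], [-0.003, -0.001, -1.0]]
ft_force: [1.0, 0.8, -0.1]
opening: 0.45
finger_force: 0.0
```

Request:
send_rows(
  deltas=[
    [[0,0,0,0],[0,0,0,0],[0,0,0,0],[0,0,0,0],[0,0,0,0],[0,0,0,0]],
  ],
  jaw=0.0,
  force=25,
)

```text
time: 9.5
eef_pos: [0.514, 0.0501, 0.0539]
tool_rot: [[0.978, 0.208, 0.002], [0.208, -0.978, 0.0], [0.002, 0.0, -1.0]]
ft_force: [-1.1, 0.1, 5.8]
opening: 0.131
finger_force: 28.0
```

Request:
send_rows(
  deltas=[
    [[0.02,0.02,-0.1,0],[0.02,0.02,-0.12,0],[0.02,0.02,-0.12,0],[0.03,0.03,-0.12,0],[0.03,0.03,-0.12,0],[0.03,0.03,-0.12,0],[0.03,0.03,-0.12,0],[0.03,0.03,-0.12,0],[0.03,0.03,-0.1,0],[0,0,-0.07,0],[0,0,0,0],[0,0,0,0]],
  ],
)

```text
time: 10.7
eef_pos: [0.5242, 0.0426, 0.0968]
tool_rot: [[0.978, 0.208, -0.0], [0.208, -0.978, -0.0], [-0.0, 0.0, -1.0]]
ft_force: [1.0, -0.2, -3.0]
opening: 0.134
finger_force: 36.9
```

```bash
cat >> h.py <<'E'
from scipy.spatial.transform import Rotation as Ro
def fit6(x0=None):
    """full tote pose from both cameras: x = pos(3), rotvec(3) relative to the resting pose"""
    p=np.load("tote.npy"); R0=Ro.from_euler("z",p[2]); ks={};ms={}
    for c in ("scene","side"):
        eyes.get_image(c); ks[c]=eyes.calibration(c); m=cut_out(c,"tote")[0]["region"].astype(np.uint8)
        cs=np.vstack([x for x in cv2.findContours(m,0,2)[0] if len(x)>25]); ms[c]=cv2.fillConvexPoly(np.zeros((420,560),np.uint8),cv2.convexHull(cs),1)
    def cost(x):
        X=(R0*Ro.from_rotvec(x[3:])).apply(PTS)+x[:3]; s=max(0,.002-X[:,2].min())*20
        for c in ks:
            q=cv2.fillConvexPoly(np.zeros((420,560),np.uint8),cv2.convexHull(np.round(proj(ks[c],X)*16).astype(np.int32)),1,shift=4); s+=(q!=ms[c]).sum()/ms[c].sum()
        return s
    best=None
    for a in ([.12,.12],[.3,.3],[.45,.35],[.35,.45],[.05,.3],[.3,.05]):
        i=np.r_[p[0]-.0,p[1],.05,a,0]; S=np.vstack([i]+[i+d for d in np.diag([.03,.03,.03,.15,.15,.1])])
        r=minimize(cost,i,method="Nelder-Mead",options=dict(initial_simplex=S,maxiter=900,xatol=1e-4,fatol=1e-4))
        if best is None or r.fun<best.fun: best=r
    Rm=(R0*Ro.from_rotvec(best.x[3:])).as_matrix(); n=R0.inv().apply(Rm[:,2]); X=Rm@PTS.T+best.x[:3,None]
    print("fit",round(best.fun,3),"pos",np.round(best.x[:3],3),"tilt",np.degrees(np.arccos(n[2])).round(1),"slopes down +x,-y deg",np.degrees(np.arctan2([n[0],-n[1]],n[2])).round(1),"bottom z mm",(X[2,:5]*1e3).round(0))
E
python3 - <<'E'
from h import *
fit6(); go([0,0,0])
a=eyes.get_image("scene")[140:300,160:360];b=eyes.get_image("side")[120:320,190:390]
cv2.imwrite("pics/a4.png",np.hstack([cv2.resize(a,(400,320)),cv2.resize(b,(320,320))])[:,:,::-1])
E
```

```text
fit 0.047 pos [ 0.614 -0.066  0.023] tilt 8.1 slopes down +x,-y deg [5.2 6.2] bottom z mm [17. 45. 28.  7.  6.]
t 10.9 pos [0.5241 0.0427 0.0966] yaw -78.0 units [-13.04  -1.68   2.42] turn units None q6 1.4
```

View pics/a4.png

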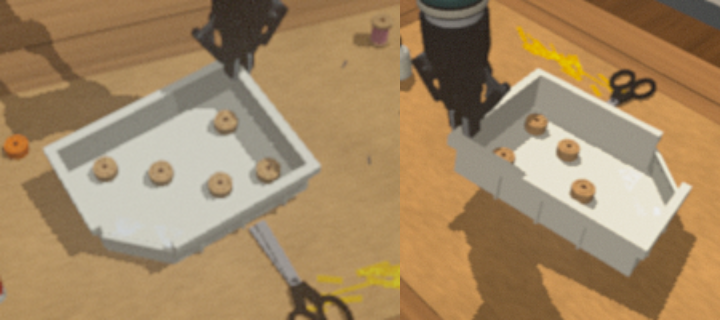

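The tote tips about the lip as intended: both slopes are similar and the two lip ends sit lowest. The pinch is holding, so on to about 20°.

Request:
send_rows(
  deltas=[
    [[0.03,0.03,-0.1,0],[0.03,0.03,-0.1,0],[0.04,0.04,-0.1,0],[0.04,0.04,-0.1,0],[0.04,0.04,-0.1,0],[0.04,0.04,-0.1,0],[0.04,0.04,-0.1,0],[0.04,0.04,-0.1,0],[0.04,0.04,-0.1,0],[0.04,0.04,-0.1,0],[0,0,0,0]],
  ],
)

```text
time: 12.1
eef_pos: [0.5432, 0.0308, 0.1377]
tool_rot: [[0.978, 0.208, 0.002], [0.208, -0.978, 0.0], [0.002, 0.0, -1.0]]
ft_force: [0.5, 0.0, -3.2]
opening: 0.13
finger_force: 46.7
```

Run:
```python
from h import *
fit6(); go([0,0,0])
```

```text
Traceback (most recent call last):
  File "h.py", line 28, in fit6
    eyes.get_image(c); ks[c]=eyes.calibration(c); m=cut_out(c,"tote")[0]["region"].astype(np.uint8)
                                                    ~~~~~~~~~~~~~~~~~^^^
IndexError: list index out of range
```

Run:
```python
from h import *
a=eyes.get_image("scene")[140:300,160:360];b=eyes.get_image("side")[120:320,190:390]
cv2.imwrite("pics/a5.png",np.hstack([cv2.resize(a,(400,320)),cv2.resize(b,(320,320))])[:,:,::-1])
print(ctrl.get_obs()["ft_force"])
try: fit6()
except Exception as e: print(e)
```

```text
[-0.18026472  0.16596531 -3.85016527]
list index out of range
```

View pics/a5.png

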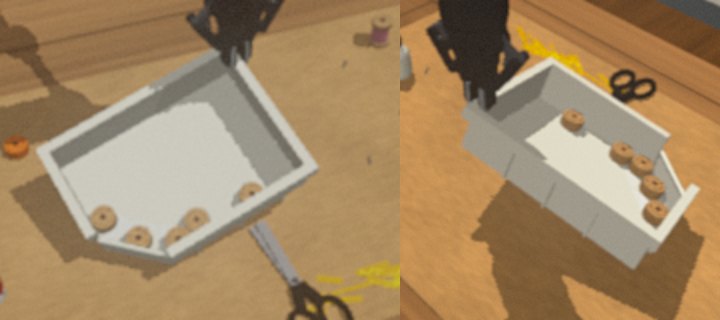

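All five wheels are already sliding: three in the corner, one along the -y wall at (102,217) and one along the +x wall at (250,193). Nothing has spilled. Next I measure the tilt, with the rim class as a fallback mask.

```bash
sed -i 's/m=cut_out(c,"tote")\[0\]\["region"\]/m=mask(c)/' h.py
cat >> h.py <<'E'
def mask(c):
    for n in ("tote","tote_rim","tote_spout"):
        r=[d for d in cut_out(c,n) if d["region"].sum()>4000]
        if r: return r[0]["region"]
    im=eyes.get_image(c); hsv=cv2.cvtColor(im,cv2.COLOR_RGB2HSV); g=np.full(im.shape[:2],2,np.uint8); g[:]=0
    g[130:310,160:390]=2; g[130:310,160:390][hsv[130:310,160:390,1]<70]=3
    cv2.grabCut(np.ascontiguousarray(im),g,None,np.zeros((1,65)),np.zeros((1,65)),3,cv2.GC_INIT_WITH_MASK)
    m=((g==1)|(g==3)).astype(np.uint8); n,l,s,_=cv2.connectedComponentsWithStats(m); print("grabcut",c); return l==1+s[1:,4].argmax()
E
python3 - <<'E'
from h import *
fit6()
E
```

```text
fit 0.034 pos [ 0.617 -0.07   0.039] tilt 17.9 slopes down +x,-y deg [13.  12.7] bottom z mm [33. 87. 46.  5.  5.]
```

Tilt is 17.9°, even in both directions, with the lip on the sheet. Continuing to about 34°.

Request:
send_rows(
  deltas=[
    [[0.06,0.06,-0.11,0],[0.06,0.06,-0.11,0],[0.06,0.06,-0.11,0],[0.07,0.07,-0.12,0],[0.07,0.07,-0.12,0],[0.07,0.07,-0.12,0],[0.07,0.07,-0.12,0],[0.07,0.07,-0.12,0],[0.08,0.08,-0.12,0],[0.08,0.08,-0.12,0],[0.08,0.08,-0.12,0],[0.08,0.08,-0.12,0]],
  ],
)

```text
time: 13.8
eef_pos: [0.5831, 0.0045, 0.1937]
tool_rot: [[0.978, 0.208, 0.0], [0.208, -0.978, -0.0], [0.0, 0.0, -1.0]]
ft_force: [0.9, 1.1, -2.5]
opening: 0.132
finger_force: 35.2
```

Request:
send_rows(
  deltas=[
    [[0,0,0,0],[0,0,0,0],[0,0,0,0],[0,0,0,0],[0,0,0,0]],
  ],
)

```text
time: 14.3
eef_pos: [0.5824, 0.0049, 0.193]
tool_rot: [[0.978, 0.208, -0.0], [0.208, -0.978, 0.0], [-0.0, -0.0, -1.0]]
ft_force: [-0.2, -0.5, -2.4]
opening: 0.131
finger_force: 34.7
```

Run:
```python
from h import *
a=eyes.get_image("scene")[140:300,160:360];b=eyes.get_image("side")[120:320,190:390]
cv2.imwrite("pics/a6.png",np.hstack([cv2.resize(a,(400,320)),cv2.resize(b,(320,320))])[:,:,::-1])
print(ctrl.get_obs()["ft_force"]); fit6()
```

```text
[-0.02686177  0.91562968 -2.67084809]
fit 0.03 pos [ 0.628 -0.08   0.065] tilt 34.0 slopes down +x,-y deg [25.1 25.9] bottom z mm [ 51. 152.  79.   2.   2.]
```

View pics/a6.png

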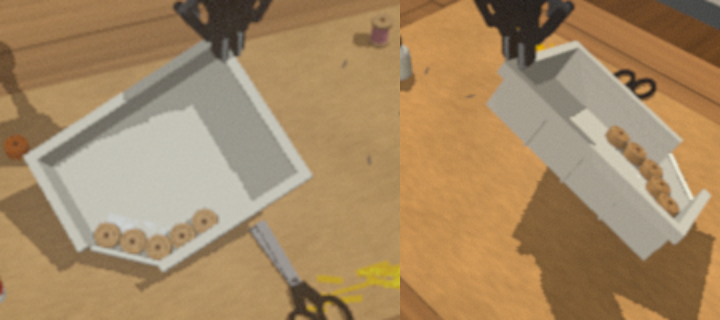

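The picture shows all five wheels packed touching along the lip and into the corner, from (107,235) to (205,220). The tote is at 34° with its lip edge on the sheet, the gripper holding and still, and the scissors and orange wheel undisturbed. Handing in.

```bash
python3 -c "
from cell import ctrl
print(ctrl.sign_off())"
```

```text
the job is handed in; nothing more can be done
None
```

The stray wheel is back in the tote, which the gripper holds still at about 34° with its lip edge on the sheet; all five wheels are together in the pouring corner, none spilled, and I saw nothing else disturbed.

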